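Load the pile of small medicine cartons into its snug box

TASK

Grip the pile of two small, thick medicine cartons as one and load it into the low white box with the finger cut-outs. Go in clearly tilted, one short end of the pile first, down inside one end wall of the box; then swing the other end down until the pile lies level on the box's floor, and only then let go, leaving both cartons squarely one on the other. Leave the pile of wider, flatter cartons where it is.

Things in the scene. Friction and masses are not known exactly. Their poses are not given: they have to be found in the camera images.
- small_lower_center (a point): centre of the lower of the two small, thick medicine cartons of the pile (56 x 86 x 36 mm, about 50 g); its short side (56 mm) is along its x axis, its long side (86 mm) along its y axis, z up; its underside is 18 mm below this point. It starts flat on the table
- small_upper_center (a point): centre of the upper carton, the same kind and size, same axes, lying squarely on the lower one; the pile of both is 72 mm high and its two cartons meet at 36 mm, so fingers closed across the 56 mm width at that height hold both at once
- loading_box: low open white box fixed to the table. Origin: centre of its underside; x along its length, z up. Inside 102 x 72 mm (outside 110 x 80); floor top 4 mm, wall tops 34 mm above the origin. End walls (x = -53, +53 mm) whole; long sides cut away to the floor over the middle 64 mm, where the fingers fit. The cartons go in with their 86 mm sides along its x, either way round; the upper one stands out of it
- wide_lower_center (a point): centre of the lower carton of the other pile: two wider, flatter medicine cartons (71 x 105 x 24 mm each, pile 48 mm high), too big for the box; long side along y. Not to be moved
There are look-alikes about, which are no part of the job. Leave any blue or purple look-alike of the part that bears small_upper_center alone.

How it is judged:
By the outcome, as a careful person would: the job done as asked, in the order asked, and still so for the second after the job is handed in, with the robot touching nothing.
It also fails if it takes over 37 s, if anything falls off the work surface, if the arm or the gripper's body presses on something with over 40 N, if the wrist force passes 120 N, or if a joint passes its speed limit or range.

ROBOT

A 7-joint arm with a two-finger parallel gripper is mounted at the origin on a cart in front of the work surface, level with it; the furniture and walls round the work are solid. World frame = base frame: x ahead of the robot, y to its left, z up, the work surface at z = 0. Lengths are in m, angles in rad, forces in N, time in s.
With the tool pointing down it reaches from about 0.425 to 0.8 m from the base axis. Payload 8.3 kg.
Tool frame: the origin (TCP) lies between the finger pads; the fingertips stand 11 mm ahead of it and the grasp point (between the pads) lies 8 mm behind it; z points along the fingers, y is the line along which they close (so a half turn about z gives the same grasp; the last joint's range is limited). The gripper opens to 85 mm and grips with 20 to 120 N. Pads are 22 mm wide; open, the fingers measure 114 mm over their backs; the gripper's body (76 mm by 85 mm) begins 54 mm behind the grasp point. The pads swing forward as they close: fully open they stand 13 mm farther back than shut.
Start: joints at [1.087, 0.383, 0.016, 1.37, -0.006, 1.388, -0.046], TCP at [0.255, -0.57, 0.242] pointing down, gripper open.
Joint ranges: [-2.95, 2.95], [-0.25, 2.06], [-1.52, 1.56], [0.18, 2.33], [-1.44, 4.58], [0.02, 2.06], [-3.01, 3.01]. Speed limits (rad/s): [2.39, 2.39, 3.01, 3.01, 3.14, 3.14, 3.14].

INTERFACE

Orientations are given as a unit quaternion [x, y, z, w].
In Python, from cell import * gives the robot as it stands.
- The arm moves only by the tool step_arm, never from a script. Its argument "deltas" is a list of rows, each an object of numbers: "x", "y", "z": the shift along the tool's x, y, z in mm; "ax", "ay", "az": the turn, a rotation vector about the tool's x, y, z in rad; "fingers": the closure, from 0 (fully open) to 1 (shut). A call has 1 to 20 rows; each row is the pose to reach, as a shift and turn from the pose commanded when the call began, along the tool's axes at that moment; what a row does not reach only later rows make up. A row lasts 1/12 s, in which the tool goes at most 41.7 mm and 7.16 degrees, less where a joint would pass 70% of its speed; a pose out of reach is approached as far as the arm can. A call with a gripper value outside its range is refused whole. The fingers move at their own pace and stop on an object; "force" is the grip in N (left out, the last holds). Time passes only in rows, so rows that repeat a pose let the fingers close. It gives the time, the measured TCP pose, the force, the opening and the grip force at its end, in the units of the state.
- sense(): the state, without advancing time (a new reading comes with each control period).
- read_camera(name): name is "scene" or "top" or "wrist"; returns a dict with "pixels" (384x512x3 uint8, blue, green, red), "mtx" (3x3 intrinsics, pixels), "rvec" (rotation vector, rad) and "tvec" (3), from world to camera coordinates, as OpenCV has them. Camera axes: x right, y down, z forward; pixel columns grow to the right and rows downward; lengths in m; the calibration is good to about 2 mm. A picture is of the moment at which its call begins. There is no depth.
- hand_in(): hands the job in; it is judged then, once.
The state is a dict: "time": time; "joint_pos": joint angles; "joint_vel": joint speeds; "effort": joint torques, N m; "tool_pos": TCP position; "tool_rot": TCP orientation; "contact_force": force on the tool from outside, world axes, zero at the start; "moment": the same for the moment, N m; "gripper_width": finger opening in m; "grip_force": force on a finger pad.
Only numpy, scipy, OpenCV 4.12 (cv2) and the standard library are available. Lean on these libraries where they do the work, as an engineer would, in place of code of your own. Each camera call takes 0.05 s, during which the arm holds its last target. There are 200 camera calls.

## Working session

There is one attempt and no reset: what is moved stays moved. The work goes in short steps, Python scripts to look and compute and a tool call to move; the robot and the scene stay as the last step left them, time stands still between calls to the robot, and variables do not carry over. Pictures are saved under pics/ and viewed, at most 10 in all, crops included, and the job is handed in when it is done.

Besides the shell and the picture viewer there is one more tool, called as name(argument=value, ...) on one line, values as JSON. step_arm: Moves the arm, as the interface text tells. Its arguments: {"type":"object","properties":{"deltas":{"type":"array","items":{"type":"object","properties":{"x":{"type":"number"},"y":{"type":"number"},"z":{"type":"number"},"ax":{"type":"number"},"ay":{"type":"number"},"az":{"type":"number"},"fingers":{"type":"number"}}}},"force":{"type":"number"}},"required":["deltas"]}

```bash
mkdir -p pics; cat > h.py <<'E'
from cell import *
import numpy as np, cv2
from scipy.spatial.transform import Rotation as R
def ray(c,uv,z):
    Rm,_=cv2.Rodrigues(np.array(c["rvec"],float)); t=np.array(c["tvec"],float).ravel()
    d=Rm.T@np.linalg.inv(np.array(c["mtx"]))@np.array([uv[0],uv[1],1.]); o=-Rm.T@t
    return o+d*(z-o[2])/d[2]
def proj(c,P):
    return cv2.projectPoints(np.array(P,float).reshape(-1,1,3),np.array(c["rvec"],float),np.array(c["tvec"],float),np.array(c["mtx"],float),None)[0].reshape(-1,2)
E
python3 - <<'E'
from h import *
import pickle
a={n:read_camera(n) for n in("scene","top")}
pickle.dump(a,open("c0.pkl","wb"))
for n in a:
    cv2.imwrite(f"pics/{n}0.png",cv2.resize(np.array(a[n]["pixels"]),(800,600),interpolation=cv2.INTER_CUBIC))
    Rm,_=cv2.Rodrigues(np.array(a[n]["rvec"],float));print(n,-Rm.T@np.array(a[n]["tvec"]).ravel(),a[n]["mtx"][0][0])
print(sense())
E
```

```text
scene [-0.04731477  0.55094517  0.48779515] 358.2458898535052
top [0.36512946 0.0147175  0.99507382] 363.0442688436277
{'time': 0.1, 'joint_pos': array([ 1.08711891,  0.38421961,  0.0163712 ,  1.37105698, -0.00628108,
        1.38819932, -0.04647093]), 'joint_vel': array([-0.00045217, -0.0024039 ,  0.00118791, -0.00151194, -0.0014891 ,
       -0.00083255,  0.00066061]), 'effort': array([ 3.37204991e-03, -6.29133940e+01,  8.48106667e-01, -3.72764325e+01,
        1.70381862e-02,  1.04333286e-02,  7.92496394e-06]), 'tool_pos': array([ 0.25514544, -0.57006835,  0.24133439]), 'tool_rot': array([ 9.77939014e-01,  2.08888592e-01, -2.14382081e-04, -8.91366375e-04]), 'contact_force': array([ 0.3033114 , -0.17021307,  0.07572624]), 'moment': array([-0.00667156,  0.02602884,  0.02783698]), 'grip_force': 0.0, 'gripper_width': 0.0855572543179528}
```

View pics/top0.png

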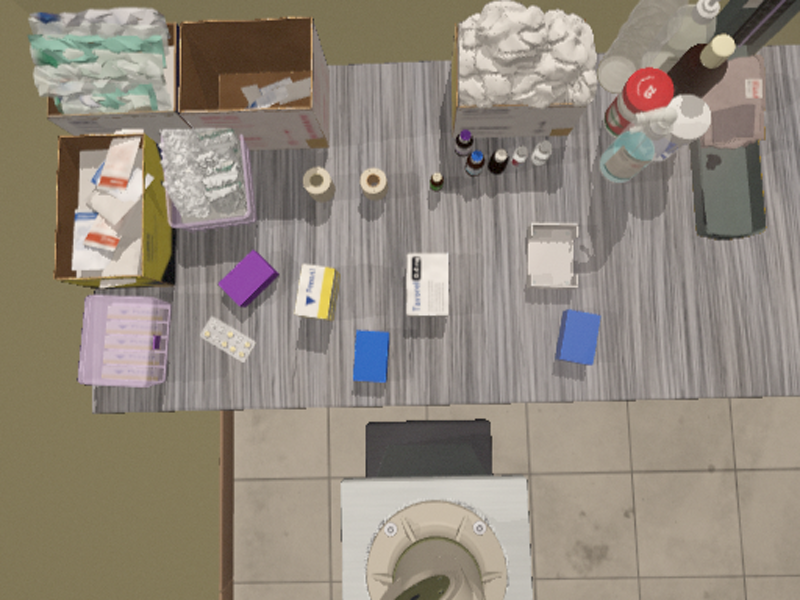

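View pics/scene0.png

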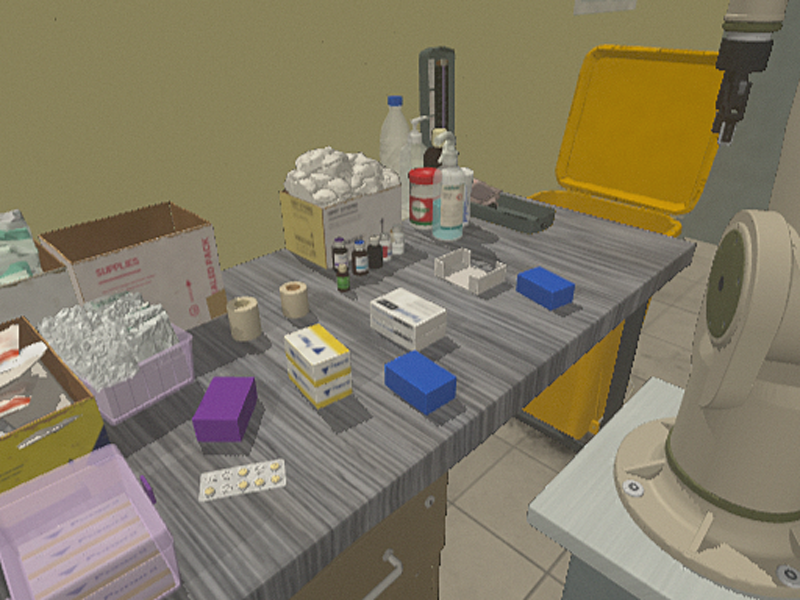

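The top view shows the small pile at (316,292), the wide pile at (427,285) and the box at (553,255), with its length roughly along world x. Something clear stands beside the box, near (585,250). The scene view confirms the yellow and white pile at (320,365). I'll zoom in on both.

```bash
python3 - <<'E'
from h import *
import pickle
a=pickle.load(open("c0.pkl","rb"));t=a["top"];p=np.array(t["pixels"]);s=np.array(a["scene"]["pixels"])
def crop(p,x,y,w=50,h=56,k=8): return cv2.resize(p[y:y+h,x:x+w],None,fx=k,fy=k,interpolation=cv2.INTER_NEAREST)
top=np.hstack([crop(p,180,160,50,37),crop(p,330,135,50,56)[:296] if 0 else crop(p,330,140,50,37)])
bot=np.hstack([crop(s,175,200,50,37*1) if 0 else cv2.resize(s[200:268,165:257],(400,296),interpolation=cv2.INTER_NEAREST),cv2.resize(s[140:205,260:348],(400,296),interpolation=cv2.INTER_NEAREST)])
cv2.imwrite("pics/z1.png",np.vstack([top,bot]))
hsv=cv2.cvtColor(p,cv2.COLOR_BGR2HSV)
for n,(x,y,w,h),z in(("pile",(183,162,40,52),.072),("box",(332,136,50,54),.034)):
    q=p[y:y+h,x:x+w].astype(int);hh=hsv[y:y+h,x:x+w]
    m=((q.min(2)>165)|((hh[...,1]>100)&(hh[...,0]>18)&(hh[...,0]<35)&(hh[...,2]>120))).astype(np.uint8)
    k,l,st,_=cv2.connectedComponentsWithStats(m);i=1+st[1:,4].argmax()
    pts=np.argwhere(l==i)[:,::-1]+[x,y]
    r=cv2.minAreaRect(pts.astype(np.float32));b=cv2.boxPoints(r);print(n,r,st[i]);print(np.round([ray(t,c,z) for c in b],4))
    print("\n".join("".join(".#"[v] for v in row) for row in (l==i).astype(int)))
E
```

```text
pile ((201.26284790039062, 181.9144287109375), (22.053279876708984, 41.38698959350586), 8.530765533447266) [  5   0  26  42 686]
[[0.4351 0.2203 0.072 ]
 [0.541  0.2032 0.072 ]
 [0.5305 0.1466 0.072 ]
 [0.425  0.1642 0.072 ]]
.........................#..............
.........................#..............
.........................#..............
.........................#..............
.........................#..............
.........................#..............
.........................#..............
..........#######..##....#..............
..........###############...............
..........##################............
..........#####################.........
..........#####################.........
..........######..######.######.........
.........######################.........
.........######################.........
.........######################.........
.........######################.........
........#######..#############..........
........#######.#######.######..........
........#######..#############..........
........#######.##############..........
........#####
[... 3483 characters left out ...]
######################..#............
........##########################...#............
........##########################...#............
........#########################....#............
........#########################....#............
........#########################....#............
........#########################....#............
....................##################............
..................................................
..................................................
..................................................
..................................................
..................................................
..................................................
```

View pics/z1.png

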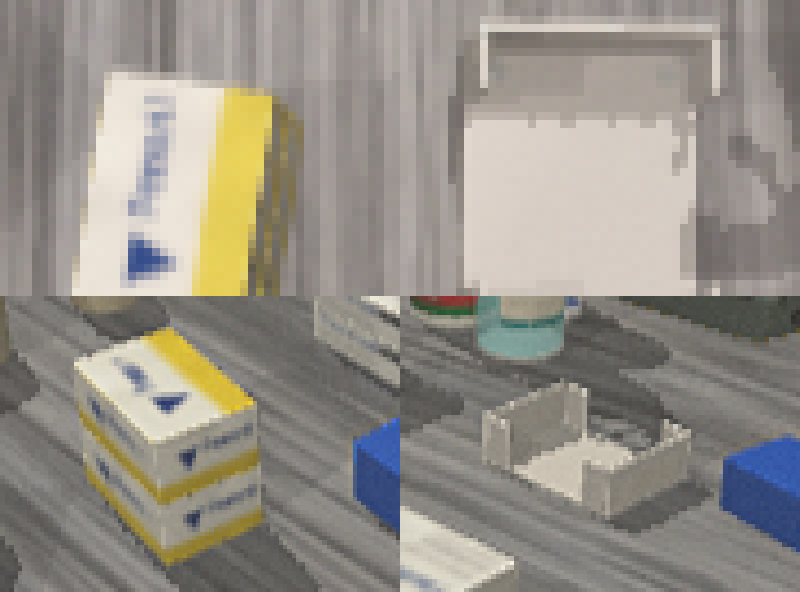

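The crops show the rim corners of the far box wall at about (340,143) and (370,143) in image pixels. The pile's top face is clear, with far corners at (193,169) and (214,171.5). Next I'll turn these corners into points and plan the approach.

```bash
cat >> h.py <<'E'
def delta(P,yaw,tilt=0.,s=None):
    """tool-frame row (mm, rotvec) to reach TCP P with tool x at yaw (tool down), tilted about tool y"""
    s=s or sense(); r0=R.from_quat(s["tool_rot"])
    rt=R.from_euler("z",yaw)*R.from_euler("x",np.pi)*R.from_euler("y",tilt)
    return np.round(r0.inv().apply(np.array(P)-s["tool_pos"])*1000,1),np.round((r0.inv()*rt).as_rotvec(),4)
E
python3 - <<'E'
from h import *
import pickle
t=pickle.load(open("c0.pkl","rb"))["top"]
for n,q,z in(("pile",[(193.4,169),(214,171.5),(209.5,203.7),(188,201)],.072),("box",[(340.2,143),(369.9,143),(369.9,184),(339,184)],.034)):
    P=np.array([ray(t,c,z) for c in q]);print(n,P.round(4).tolist(),P.mean(0).round(4))
    e=lambda i,j:P[i]-P[j]
    print([round(np.linalg.norm(e(i,(i+1)%4)),4) for i in range(4)],np.degrees(np.arctan2(*(e(0,3)+e(1,2))[1::-1])))
for P in((.40,-.32,.26),(.47,-.08,.26),(.48,.18,.20)): print(delta(P,np.radians(-9)))
E
```

```text
pile [[0.5169, 0.2036, 0.072], [0.5086, 0.1502, 0.072], [0.4258, 0.1632, 0.072], [0.4344, 0.2185, 0.072]] [0.4714 0.1839 0.072 ]
[np.float64(0.0541), np.float64(0.0838), np.float64(0.056), np.float64(0.0839)] -9.581298650430039
box [[0.5801, -0.1842, 0.034], [0.5772, -0.2625, 0.034], [0.4675, -0.2562, 0.034], [0.4701, -0.1755, 0.034]] [ 0.5237 -0.2196  0.034 ]
[np.float64(0.0784), np.float64(0.1099), np.float64(0.0807), np.float64(0.1103)] -3.8976369707992475
(array([ 234.4, -169.1,  -18.4]), array([-0.0018,  0.0006,  0.578 ]))
(array([ 396.3, -359.6,  -18. ]), array([-0.0018,  0.0006,  0.578 ]))
(array([ 511.7, -592.7,   42.4]), array([-0.0018,  0.0006,  0.578 ]))
```

step_arm(deltas=[{"x": 40, "y": -28, "z": -18}, {"x": 78, "y": -56, "z": -18, "az": 0.1}, {"x": 117, "y": -85, "z": -18, "az": 0.2}, {"x": 156, "y": -113, "z": -18, "az": 0.3}, {"x": 195, "y": -141, "z": -18, "az": 0.4}, {"x": 234, "y": -169, "z": -18, "az": 0.5}, {"x": 261, "y": -201, "z": -18, "az": 0.578}, {"x": 288, "y": -233, "z": -18, "az": 0.578}, {"x": 315, "y": -264, "z": -18, "az": 0.578}, {"x": 342, "y": -296, "z": -18, "az": 0.578}, {"x": 369, "y": -328, "z": -18, "az": 0.578}, {"x": 396, "y": -360, "z": -18, "az": 0.578}, {"x": 413, "y": -394, "z": -10, "az": 0.578}, {"x": 430, "y": -428, "z": -2, "az": 0.578}, {"x": 447, "y": -462, "z": 6, "az": 0.578}, {"x": 464, "y": -496, "z": 14, "az": 0.578}, {"x": 481, "y": -530, "z": 22, "az": 0.578}, {"x": 498, "y": -564, "z": 32, "az": 0.578}, {"x": 508, "y": -590, "z": 42, "az": 0.578}, {"x": 508, "y": -590, "z": 42, "az": 0.578}])

```text
schema error: expected keys x, y, z, ax, ay, az, fingers
```

```bash
python3 - <<'E'
from h import *
import pickle
s=sense();print(s["time"],s["tool_pos"],s["joint_pos"].round(2),s["contact_force"])
c=read_camera("wrist");pickle.dump(c,open("w1.pkl","wb"));cv2.imwrite("pics/w1.png",np.array(c["pixels"]))
P=[[.5169,.2036,.072],[.5086,.1502,.072],[.4258,.1632,.072],[.4344,.2185,.072]]
print(proj(c,P).round(0).tolist())
E
```

```text
0.1 [ 0.25514544 -0.57006835  0.24133439] [ 1.09  0.38  0.02  1.37 -0.01  1.39 -0.05] [ 0.3033114  -0.17021307  0.07572624]
[[-1107.0, -1052.0], [-921.0, -912.0], [-846.0, -640.0], [-1006.0, -748.0]]
```

View pics/w1.png

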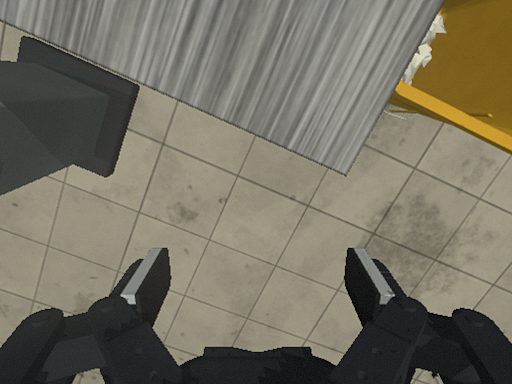

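The call was refused because every row needs all the keys, so this picture still shows the start pose: the table edge above, fingers at (150,280) and (365,280). I'll send it again with full rows.

step_arm(deltas=[{"x": 40, "y": -28, "z": -18, "ax": 0, "ay": 0, "az": 0, "fingers": 0}, {"x": 78, "y": -56, "z": -18, "ax": 0, "ay": 0, "az": 0.1, "fingers": 0}, {"x": 117, "y": -85, "z": -18, "ax": 0, "ay": 0, "az": 0.2, "fingers": 0}, {"x": 156, "y": -113, "z": -18, "ax": 0, "ay": 0, "az": 0.3, "fingers": 0}, {"x": 195, "y": -141, "z": -18, "ax": 0, "ay": 0, "az": 0.4, "fingers": 0}, {"x": 234, "y": -169, "z": -18, "ax": 0, "ay": 0, "az": 0.5, "fingers": 0}, {"x": 261, "y": -201, "z": -18, "ax": 0, "ay": 0, "az": 0.578, "fingers": 0}, {"x": 288, "y": -233, "z": -18, "ax": 0, "ay": 0, "az": 0.578, "fingers": 0}, {"x": 315, "y": -264, "z": -18, "ax": 0, "ay": 0, "az": 0.578, "fingers": 0}, {"x": 342, "y": -296, "z": -18, "ax": 0, "ay": 0, "az": 0.578, "fingers": 0}, {"x": 369, "y": -328, "z": -18, "ax": 0, "ay": 0, "az": 0.578, "fingers": 0}, {"x": 396, "y": -360, "z": -18, "ax": 0, "ay": 0, "az": 0.578, "fingers": 0}, {"x": 413, "y": -394, "z": -10, "ax": 0, "ay": 0, "az": 0.578, "fingers": 0}, {"x": 430, "y": -428, "z": -2, "ax": 0, "ay": 0, "az": 0.578, "fingers": 0}, {"x": 447, "y": -462, "z": 6, "ax": 0, "ay": 0, "az": 0.578, "fingers": 0}, {"x": 464, "y": -496, "z": 14, "ax": 0, "ay": 0, "az": 0.578, "fingers": 0}, {"x": 481, "y": -530, "z": 22, "ax": 0, "ay": 0, "az": 0.578, "fingers": 0}, {"x": 498, "y": -564, "z": 32, "ax": 0, "ay": 0, "az": 0.578, "fingers": 0}, {"x": 508, "y": -590, "z": 42, "ax": 0, "ay": 0, "az": 0.578, "fingers": 0}, {"x": 508, "y": -590, "z": 42, "ax": 0, "ay": 0, "az": 0.578, "fingers": 0}])

```text
time: 1.82
tool_pos: [0.4755, 0.1826, 0.1988]
tool_rot: [0.997, -0.075, -0.001, -0.001]
contact_force: [-2.2, -0.2, -0.1]
gripper_width: 0.0856
grip_force: 0.0
```

```bash
python3 - <<'E'
from h import *
import pickle
s=sense();print(s["time"],s["tool_pos"],s["joint_pos"].round(2),s["contact_force"])
c=read_camera("wrist");pickle.dump(c,open("w2.pkl","wb"));cv2.imwrite("pics/w2.png",np.array(c["pixels"]))
P=[[.5169,.2036,.072],[.5086,.1502,.072],[.4258,.1632,.072],[.4344,.2185,.072]]
print(proj(c,P).round(0).tolist())
E
```

```text
1.8167 [0.47549964 0.1825893  0.1988328 ] [ 0.07  0.21 -0.57  1.73  0.11  1.24 -2.24] [-2.20044546 -0.17351117 -0.0560908 ]
[[226.0, 140.0], [290.0, 141.0], [286.0, 230.0], [226.0, 230.0]]
```

View pics/w2.png

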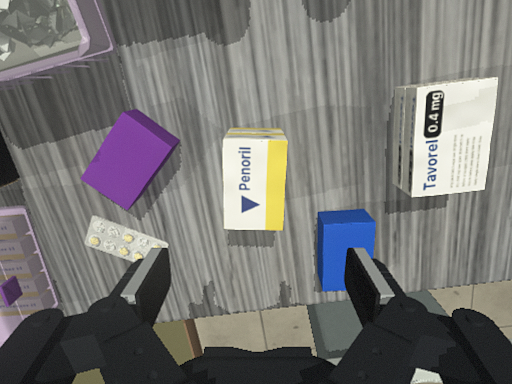

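The pile's top face lies at (224,139), (287,138), (283,230), (223,230), within 3 px of the prediction. No look-alike is in the fingers' way. I'll refine from this view and work out the descent.

```bash
python3 - <<'E'
from h import *
import pickle
c=pickle.load(open("w2.pkl","rb"));p=np.array(c["pixels"])
x,y,w,h=215,120,80,120;q=p[y:y+h,x:x+w];H=cv2.cvtColor(q,cv2.COLOR_BGR2HSV)
m=((q.min(2)>170)|((H[...,1]>90)&(H[...,0]>18)&(H[...,0]<35)&(H[...,2]>160))).astype(np.uint8)
m=cv2.morphologyEx(cv2.morphologyEx(m,cv2.MORPH_CLOSE,np.ones((15,15))),cv2.MORPH_OPEN,np.ones((5,5)))
for r in range(0,h,8): 
    k=np.flatnonzero(m[r]); print(r+y,(k.min()+x,k.max()+x) if len(k) else None,end=' ')
for k in (230,250,280): print("\ncol",k,np.flatnonzero(m[:,k-x])[[0,-1]]+y)
Q=[(223.5,139),(287.5,138.5),(284,230.5),(222.5,230)]
P=np.array([ray(c,u,.072) for u in Q]);print(P.round(4).tolist(),P.mean(0))
print([round(np.linalg.norm(P[i]-P[(i+1)%4]),4) for i in range(4)])
v=P[0]-P[3]+P[1]-P[2];yaw=np.arctan2(v[1],v[0]);print(np.degrees(yaw))
for z in(.10,.026):print(delta((*P.mean(0)[:2],z),yaw))
E
```

```text
120 None 128 (np.int64(231), np.int64(279)) 136 (np.int64(225), np.int64(284)) 144 (np.int64(223), np.int64(294)) 152 (np.int64(215), np.int64(286)) 160 (np.int64(215), np.int64(286)) 168 (np.int64(215), np.int64(285)) 176 (np.int64(215), np.int64(285)) 184 (np.int64(223), np.int64(284)) 192 (np.int64(223), np.int64(284)) 200 (np.int64(223), np.int64(284)) 208 (np.int64(223), np.int64(283)) 216 (np.int64(224), np.int64(283)) 224 (np.int64(224), np.int64(282)) 232 None 
col 230 [130 228]

col 250 [128 229]

col 280 [129 230]
[[0.5183, 0.2053, 0.072], [0.5108, 0.1517, 0.072], [0.4256, 0.165, 0.072], [0.4346, 0.2218, 0.072]] [0.47232245 0.18593813 0.072     ]
[np.float64(0.0541), np.float64(0.0862), np.float64(0.0575), np.float64(0.0854)]
-10.00248378691246
(array([-3.5, -3.3, 98.7]), array([-0.0017,  0.0032,  0.026 ]))
(array([ -3.2,  -3.1, 172.7]), array([-0.0017,  0.0032,  0.026 ]))
```

step_arm(deltas=[{"x": -3.5, "y": -3, "z": 35, "ax": 0, "ay": 0.003, "az": 0.026, "fingers": 0}, {"x": -3.5, "y": -3, "z": 70, "ax": 0, "ay": 0.003, "az": 0.026, "fingers": 0}, {"x": -3.5, "y": -3, "z": 100, "ax": 0, "ay": 0.003, "az": 0.026, "fingers": 0}, {"x": -3.5, "y": -3, "z": 125, "ax": 0, "ay": 0.003, "az": 0.026, "fingers": 0}, {"x": -3.5, "y": -3, "z": 145, "ax": 0, "ay": 0.003, "az": 0.026, "fingers": 0}, {"x": -3.5, "y": -3, "z": 160, "ax": 0, "ay": 0.003, "az": 0.026, "fingers": 0}, {"x": -3.5, "y": -3, "z": 170, "ax": 0, "ay": 0.003, "az": 0.026, "fingers": 0}, {"x": -3.5, "y": -3, "z": 172, "ax": 0, "ay": 0.003, "az": 0.026, "fingers": 0}, {"x": -3.5, "y": -3, "z": 172, "ax": 0, "ay": 0.003, "az": 0.026, "fingers": 0.1}, {"x": -3.5, "y": -3, "z": 172, "ax": 0, "ay": 0.003, "az": 0.026, "fingers": 0.2}, {"x": -3.5, "y": -3, "z": 172, "ax": 0, "ay": 0.003, "az": 0.026, "fingers": 0.3}], force=45)

```text
time: 2.78
tool_pos: [0.4761, 0.1797, 0.0297]
tool_rot: [0.996, -0.091, 0.003, -0.001]
contact_force: [0.5, 0.1, 1.4]
gripper_width: 0.0603
grip_force: 0.2
```

step_arm(deltas=[{"x": 0, "y": 0, "z": 0, "ax": 0, "ay": 0, "az": 0, "fingers": 0.4}, {"x": 0, "y": 0, "z": 0, "ax": 0, "ay": 0, "az": 0, "fingers": 0.5}, {"x": 0, "y": 0, "z": 0, "ax": 0, "ay": 0, "az": 0, "fingers": 0.6}, {"x": 0, "y": 0, "z": 0, "ax": 0, "ay": 0, "az": 0, "fingers": 0.6}, {"x": 0, "y": 0, "z": 0, "ax": 0, "ay": 0, "az": 0, "fingers": 0.6}, {"x": 0, "y": 0, "z": 0, "ax": 0, "ay": 0, "az": 0, "fingers": 0.6}])

```text
time: 3.28
tool_pos: [0.4763, 0.18, 0.03]
tool_rot: [0.996, -0.091, 0.003, -0.001]
contact_force: [-0.4, 1.5, 5.1]
gripper_width: 0.0554
grip_force: 33.4
```

```bash
python3 - <<'E'
from h import *
import pickle
s=sense();print(s["time"],s["tool_pos"],s["joint_pos"].round(2),s["contact_force"],s["gripper_width"],s["grip_force"])
a=read_camera("scene");b=read_camera("wrist");pickle.dump((a,b),open("g.pkl","wb"))
cv2.imwrite("pics/g.png",np.hstack([cv2.resize(np.array(a["pixels"])[170:320,130:300],(400,353)),cv2.resize(np.array(b["pixels"]),(400,353))]))
E
```

```text
3.2833 [0.47627828 0.1799831  0.02996882] [ 0.01  0.4  -0.52  1.91  0.26  0.89 -2.39] [-0.39730445  1.50747934  5.07418772] 0.0553571856094375 33.372452817857265
```

View pics/g.png

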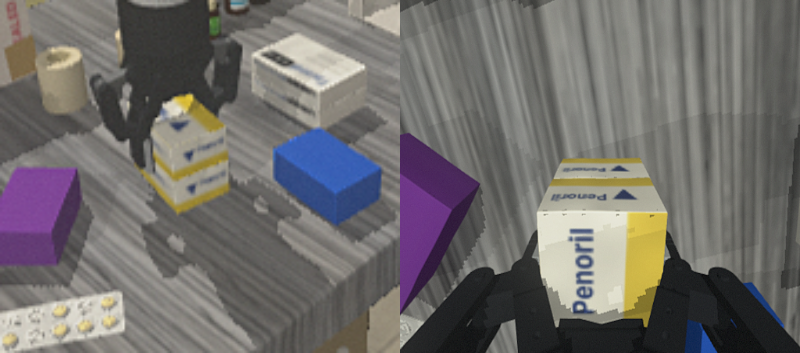

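The scene half shows both cartons square between the fingers, and the wrist half shows the end faces aligned at (600,195). Next I'll lift and carry the pile to a spot short of the box.

step_arm(deltas=[{"x": 0, "y": 0, "z": -3, "ax": 0, "ay": 0, "az": 0, "fingers": 0.6}, {"x": 0, "y": 0, "z": -10, "ax": 0, "ay": 0, "az": 0, "fingers": 0.6}, {"x": 0, "y": 0, "z": -25, "ax": 0, "ay": 0, "az": 0, "fingers": 0.6}, {"x": 0, "y": 0, "z": -45, "ax": 0, "ay": 0, "az": 0, "fingers": 0.6}, {"x": 0, "y": 0, "z": -70, "ax": 0, "ay": 0, "az": 0, "fingers": 0.6}, {"x": 0, "y": 0, "z": -95, "ax": 0, "ay": 0, "az": 0, "fingers": 0.6}, {"x": 0, "y": 0, "z": -120, "ax": 0, "ay": 0, "az": 0, "fingers": 0.6}, {"x": 0, "y": 0, "z": -145, "ax": 0, "ay": 0, "az": 0, "fingers": 0.6}, {"x": 0, "y": 0, "z": -165, "ax": 0, "ay": 0, "az": 0, "fingers": 0.6}, {"x": 0, "y": 0, "z": -170, "ax": 0, "ay": 0, "az": 0, "fingers": 0.6}], force=60)

```text
time: 4.22
tool_pos: [0.4757, 0.1799, 0.2025]
tool_rot: [0.996, -0.091, 0.004, -0.001]
contact_force: [0.2, 0.0, -0.8]
gripper_width: 0.0557
grip_force: 47.6
```

```bash
python3 - <<'E'
from h import *
s=sense();print(s["time"],s["tool_pos"],s["joint_pos"].round(2),s["gripper_width"],s["grip_force"])
print(delta((.48,0,.2),np.radians(-6)),delta((.42,-.21,.2),np.radians(-3)))
E
```

```text
4.2167 [0.47574291 0.17986442 0.20253088] [ 0.08  0.19 -0.57  1.73  0.11  1.24 -2.27] 0.05574696563200928 47.60768344625831
(array([ 36.9, 176.1,   2.4]), array([-0.002 , -0.0082, -0.0783])) (array([ 16.1, 393.5,   1.7]), array([-0.0018, -0.0082, -0.1307]))
```

step_arm(deltas=[{"x": 6, "y": 20, "z": 0, "ax": 0, "ay": 0, "az": 0, "fingers": 0.6}, {"x": 13, "y": 50, "z": 0, "ax": 0, "ay": 0, "az": -0.02, "fingers": 0.6}, {"x": 20, "y": 82, "z": 0, "ax": 0, "ay": 0, "az": -0.03, "fingers": 0.6}, {"x": 26, "y": 114, "z": 0, "ax": 0, "ay": 0, "az": -0.04, "fingers": 0.6}, {"x": 32, "y": 146, "z": 0, "ax": 0, "ay": 0, "az": -0.06, "fingers": 0.6}, {"x": 37, "y": 178, "z": 0, "ax": 0, "ay": 0, "az": -0.08, "fingers": 0.6}, {"x": 34, "y": 210, "z": 0, "ax": 0, "ay": 0, "az": -0.09, "fingers": 0.6}, {"x": 31, "y": 242, "z": 0, "ax": 0, "ay": 0, "az": -0.1, "fingers": 0.6}, {"x": 28, "y": 274, "z": 0, "ax": 0, "ay": 0, "az": -0.11, "fingers": 0.6}, {"x": 25, "y": 306, "z": 0, "ax": 0, "ay": 0, "az": -0.12, "fingers": 0.6}, {"x": 22, "y": 338, "z": 0, "ax": 0, "ay": 0, "az": -0.13, "fingers": 0.6}, {"x": 19, "y": 366, "z": 0, "ax": 0, "ay": 0, "az": -0.13, "fingers": 0.6}, {"x": 17, "y": 385, "z": 0, "ax": 0, "ay": 0, "az": -0.13, "fingers": 0.6}, {"x": 16, "y": 393, "z": 0, "ax": 0, "ay": 0, "az": -0.13, "fingers": 0.6}, {"x": 16, "y": 393, "z": 0, "ax": 0, "ay": 0, "az": -0.13, "fingers": 0.6}])

```text
time: 5.47
tool_pos: [0.4175, -0.2118, 0.1979]
tool_rot: [1.0, -0.028, 0.001, 0.0]
contact_force: [1.1, -0.0, -0.2]
gripper_width: 0.0557
grip_force: 47.7
```

```bash
python3 - <<'E'
from h import *
import pickle
s=sense();print(s["time"],s["tool_pos"],s["joint_pos"].round(2),s["gripper_width"],s["grip_force"])
c=read_camera("wrist");pickle.dump((s,c),open("w3.pkl","wb"))
P=[[.5801,-.1842,.034],[.5772,-.2625,.034],[.4675,-.2562,.034],[.4701,-.1755,.034]]
print(proj(c,P).round(0).tolist());cv2.imwrite("pics/w3.png",cv2.resize(np.array(c["pixels"]),(800,600)))
E
```

```text
5.4667 [ 0.41746047 -0.21179421  0.19786428] [ 0.62  0.08 -0.23  1.84  0.02  1.22 -1.24] 0.05574930043387742 47.692676335573196
[[213.0, -14.0], [307.0, -16.0], [301.0, 119.0], [216.0, 121.0]]
```

View pics/w3.png

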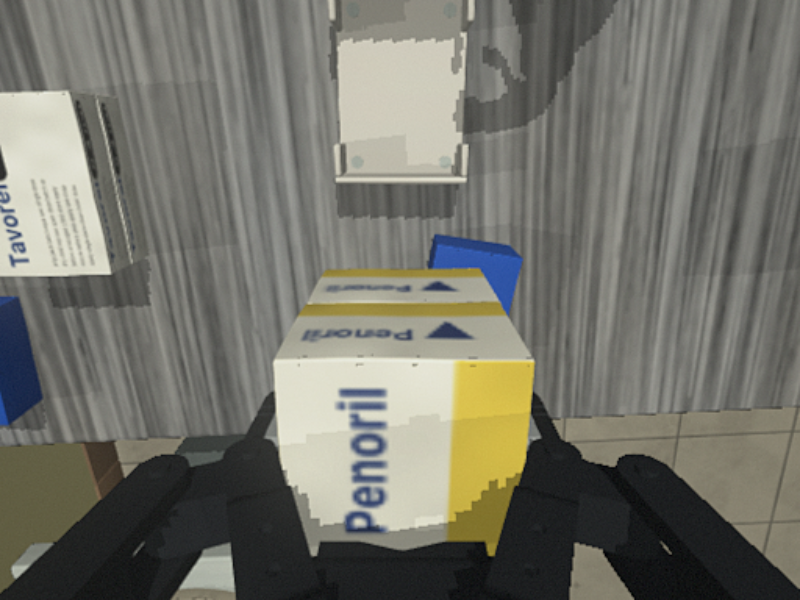

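The box's near rim corners are at (335,182) and (467,181) in this 800-wide view. The "clear thing" is only a shadow. The pile's far end is visible, with its top edge from (275,360) to (532,358) and its bottom edge from (326,270) to (483,268).

```bash
python3 - <<'E'
from h import *
import pickle
s,c=pickle.load(open("w3.pkl","rb"));k=1.5625
for n,q in(("near L",(335,182)),("near R",(467,181)),("postL near",(334,145)),("postL far",(329,25)),("postR near",(468,145)),("postR far",(474,23))):
    print(n,ray(c,(q[0]/k,q[1]/k),.034).round(4))
r=R.from_quat(s["tool_rot"])
for z,qs in((.072,((275,360),(532,358))),(.0,((326,270),(483,268))),(.036,((303,304),(499,303)))):
    zz=s["tool_pos"][2]-.030+z
    print(z,[(r.inv().apply(ray(c,(q[0]/k,q[1]/k),zz)-s["tool_pos"])*1000).round(1) for q in qs])
E
```

```text
near L [ 0.4744 -0.1747  0.034 ]
near R [ 0.4705 -0.2544  0.034 ]
postL near [ 0.4957 -0.1762  0.034 ]
postL far [ 0.5584 -0.1798  0.034 ]
postR near [ 0.4912 -0.2552  0.034 ]
postR far [ 0.555  -0.2593  0.034 ]
0.072 [array([ 38.1, -26.4, -41.9]), array([ 38.6,  26.9, -41.9])]
0.0 [array([ 37.1, -26.6,  30.1]), array([37.9, 28.4, 30.1])]
0.036 [array([ 37.5, -27.7,  -5.9]), array([37.8, 27.1, -5.9])]
```

```bash
cat >> h.py <<'E'
YAW=np.radians(-3.2); BC=np.array([.5255,-.218,0])
def wp(th,u,z):
    rt=R.from_euler("z",YAW)*R.from_euler("x",np.pi)*R.from_euler("y",th)
    C=BC+R.from_euler("z",YAW).apply([u,0,0])+[0,0,z]
    return C-rt.apply([-.048,0,.030])
def show(*w):
    s=sense();print(s["time"],s["tool_pos"].round(4),s["joint_pos"].round(2),s["contact_force"].round(1),s["gripper_width"],s["grip_force"])
    for th,u,z in w:
        th=np.radians(th);print(wp(th,u,z).round(4),*delta(wp(th,u,z),YAW,th,s))
E
python3 -c "
from h import *
show((26,-.033,.08),(26,-.033,.007))"
```

```text
5.5167 [ 0.4183 -0.21    0.198 ] [ 0.62  0.08 -0.23  1.84  0.02  1.22 -1.25] [ 0.8  0.5 -1.5] 0.05547197333680024 47.692070323973894
[ 0.5225 -0.2178  0.128 ] [104.3   2.2  70.2] [-0.0007  0.4514  0.0013]
[ 0.5225 -0.2178  0.055 ] [104.1   2.2 143.2] [-0.0007  0.4514  0.0013]
```

step_arm(deltas=[{"x": 12, "y": 0.5, "z": 0, "ax": 0, "ay": 0.07, "az": 0, "fingers": 0.6}, {"x": 35, "y": 1, "z": 5, "ax": 0, "ay": 0.16, "az": 0, "fingers": 0.6}, {"x": 58, "y": 1, "z": 15, "ax": 0, "ay": 0.25, "az": 0, "fingers": 0.6}, {"x": 80, "y": 2, "z": 30, "ax": 0, "ay": 0.34, "az": 0, "fingers": 0.6}, {"x": 95, "y": 2, "z": 45, "ax": 0, "ay": 0.42, "az": 0, "fingers": 0.6}, {"x": 104, "y": 2, "z": 60, "ax": 0, "ay": 0.45, "az": 0, "fingers": 0.6}, {"x": 104, "y": 2, "z": 70, "ax": 0, "ay": 0.45, "az": 0, "fingers": 0.6}, {"x": 104, "y": 2, "z": 70, "ax": 0, "ay": 0.45, "az": 0, "fingers": 0.6}, {"x": 104, "y": 2, "z": 70, "ax": 0, "ay": 0.45, "az": 0, "fingers": 0.6}, {"x": 104, "y": 2, "z": 70, "ax": 0, "ay": 0.45, "az": 0, "fingers": 0.6}])

```text
time: 6.35
tool_pos: [0.5235, -0.2171, 0.1298]
tool_rot: [0.974, -0.025, 0.225, 0.006]
contact_force: [-0.1, 0.0, -0.2]
gripper_width: 0.0557
grip_force: 47.6
```

```bash
python3 -c "
from h import *
show((26,-.033,.08),(26,-.033,.04),(26,-.033,.007))
a=read_camera('scene');b=read_camera('top')
cv2.imwrite('pics/t1.png',np.hstack([cv2.resize(np.array(a['pixels'])[90:220,230:370],(400,371)),cv2.resize(np.array(b['pixels'])[120:213,300:400],(400,372))[:371]]))"
```

```text
6.35 [ 0.5235 -0.2171  0.1298] [ 0.67  0.11 -0.24  2.07 -0.26  0.56 -1.  ] [-0.1  0.  -0.2] 0.05568843863121373 47.60558523237705
[ 0.5225 -0.2178  0.128 ] [-1.7  0.7  1.2] [-0.0013  0.0002  0.0038]
[ 0.5225 -0.2178  0.088 ] [-19.2   0.7  37.2] [-0.0013  0.0002  0.0038]
[ 0.5225 -0.2178  0.055 ] [-33.6   0.7  66.9] [-0.0013  0.0002  0.0038]
```

View pics/t1.png

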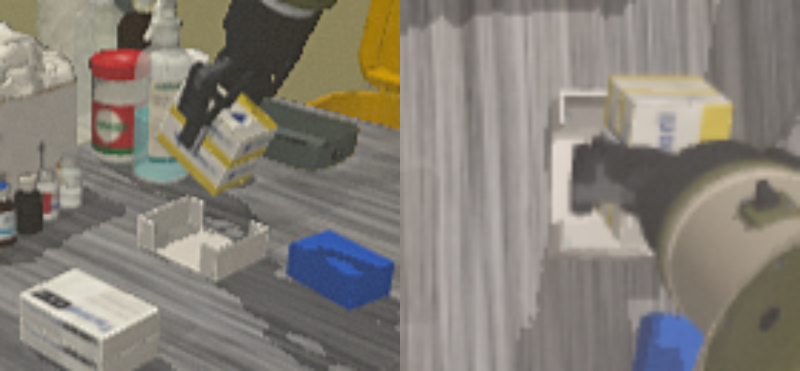

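The pile is held tilted over the box, with its robot-side end low and both cartons still aligned, at (215,140) in the scene half. I'll take it straight down inside the near end wall.

step_arm(deltas=[{"x": -6, "y": 0.7, "z": 10, "ax": 0, "ay": 0, "az": 0.004, "fingers": 0.6}, {"x": -13, "y": 0.7, "z": 24, "ax": 0, "ay": 0, "az": 0.004, "fingers": 0.6}, {"x": -19, "y": 0.7, "z": 37, "ax": 0, "ay": 0, "az": 0.004, "fingers": 0.6}, {"x": -22.5, "y": 0.7, "z": 44, "ax": 0, "ay": 0, "az": 0.004, "fingers": 0.6}, {"x": -26, "y": 0.7, "z": 51, "ax": 0, "ay": 0, "az": 0.004, "fingers": 0.6}, {"x": -29, "y": 0.7, "z": 57, "ax": 0, "ay": 0, "az": 0.004, "fingers": 0.6}, {"x": -31.5, "y": 0.7, "z": 62, "ax": 0, "ay": 0, "az": 0.004, "fingers": 0.6}, {"x": -33, "y": 0.7, "z": 65.5, "ax": 0, "ay": 0, "az": 0.004, "fingers": 0.6}, {"x": -33, "y": 0.7, "z": 65.5, "ax": 0, "ay": 0, "az": 0.004, "fingers": 0.6}, {"x": -33, "y": 0.7, "z": 65.5, "ax": 0, "ay": 0, "az": 0.004, "fingers": 0.6}])

```text
time: 7.28
tool_pos: [0.5217, -0.2184, 0.0554]
tool_rot: [0.974, -0.028, 0.225, 0.006]
contact_force: [-0.1, -0.8, -0.2]
gripper_width: 0.0556
grip_force: 47.6
```

```bash
python3 -c "
from h import *
show((26,-.033,.007),*[(26-f*26,-.033-.01*f,.007) for f in np.linspace(.125,1,8)])"
```

```text
7.2833 [ 0.5217 -0.2184  0.0554] [ 0.68  0.23 -0.25  2.13 -0.3   0.38 -0.94] [-0.1 -0.8 -0.2] 0.055620224025147436 47.603514455258846
[ 0.5225 -0.2178  0.055 ] [ 0.5 -0.6  0.7] [-0.001   0.0007 -0.0016]
[ 0.5239 -0.2179  0.0532] [ 1.  -0.6  2.9] [-0.001  -0.056  -0.0015]
[ 0.5252 -0.218   0.0513] [ 1.4 -0.6  5.2] [-0.0011 -0.1127 -0.0015]
[ 0.5264 -0.2181  0.0492] [ 1.6 -0.6  7.6] [-0.0011 -0.1694 -0.0015]
[ 0.5275 -0.2181  0.047 ] [ 1.6 -0.6 10.1] [-0.0011 -0.2262 -0.0015]
[ 0.5285 -0.2182  0.0447] [ 1.4 -0.6 12.6] [-0.0012 -0.2829 -0.0014]
[ 0.5293 -0.2182  0.0422] [ 1.1 -0.6 15.2] [-0.0012 -0.3396 -0.0014]
[ 0.53   -0.2182  0.0397] [ 0.5 -0.6 17.8] [-0.0013 -0.3963 -0.0014]
[ 0.5305 -0.2183  0.037 ] [-0.1 -0.6 20.4] [-0.0013 -0.4531 -0.0013]
```

No contact so far. Now I'll swing the far end down, in two halves.

step_arm(deltas=[{"x": 0.5, "y": -0.6, "z": 1.5, "ax": 0, "ay": -0.028, "az": 0, "fingers": 0.6}, {"x": 1, "y": -0.6, "z": 2.9, "ax": 0, "ay": -0.056, "az": 0, "fingers": 0.6}, {"x": 1.2, "y": -0.6, "z": 4, "ax": 0, "ay": -0.085, "az": 0, "fingers": 0.6}, {"x": 1.4, "y": -0.6, "z": 5.2, "ax": 0, "ay": -0.113, "az": 0, "fingers": 0.6}, {"x": 1.5, "y": -0.6, "z": 6.4, "ax": 0, "ay": -0.141, "az": 0, "fingers": 0.6}, {"x": 1.6, "y": -0.6, "z": 7.6, "ax": 0, "ay": -0.169, "az": 0, "fingers": 0.6}, {"x": 1.6, "y": -0.6, "z": 8.8, "ax": 0, "ay": -0.198, "az": 0, "fingers": 0.6}, {"x": 1.6, "y": -0.6, "z": 10.1, "ax": 0, "ay": -0.226, "az": 0, "fingers": 0.6}, {"x": 1.6, "y": -0.6, "z": 10.1, "ax": 0, "ay": -0.226, "az": 0, "fingers": 0.6}])

```text
time: 8.03
tool_pos: [0.529, -0.218, 0.0478]
tool_rot: [0.993, -0.028, 0.114, 0.003]
contact_force: [1.1, 0.3, -1.2]
gripper_width: 0.0556
grip_force: 47.6
```

```bash
python3 -c "
from h import *
show(*[(26-f*26,-.033-.01*f,.007) for f in (.5,.625,.75,.875,1)])"
```

```text
8.0333 [ 0.529  -0.218   0.0478] [ 0.49  0.33 -0.13  1.94 -0.05  0.66 -1.22] [ 1.1  0.3 -1.2] 0.05560732826159459 47.60430816560984
[ 0.5275 -0.2181  0.047 ] [-1.6  0.2  0.4] [-0.0009 -0.0009 -0.0002]
[ 0.5285 -0.2182  0.0447] [-1.2  0.2  2.9] [-0.0009 -0.0576 -0.0002]
[ 0.5293 -0.2182  0.0422] [-0.9  0.2  5.5] [-9.000e-04 -1.143e-01 -1.000e-04]
[ 0.53   -0.2182  0.0397] [-0.9  0.2  8.2] [-9.00e-04 -1.71e-01 -1.00e-04]
[ 0.5305 -0.2183  0.037 ] [-0.9  0.2 10.9] [-9.000e-04 -2.278e-01 -1.000e-04]
```

step_arm(deltas=[{"x": -1.4, "y": 0.2, "z": 1.5, "ax": 0, "ay": -0.028, "az": 0, "fingers": 0.6}, {"x": -1.2, "y": 0.2, "z": 2.9, "ax": 0, "ay": -0.057, "az": 0, "fingers": 0.6}, {"x": -1, "y": 0.2, "z": 4.2, "ax": 0, "ay": -0.086, "az": 0, "fingers": 0.6}, {"x": -0.9, "y": 0.2, "z": 5.5, "ax": 0, "ay": -0.114, "az": 0, "fingers": 0.6}, {"x": -0.9, "y": 0.2, "z": 6.8, "ax": 0, "ay": -0.143, "az": 0, "fingers": 0.6}, {"x": -0.9, "y": 0.2, "z": 8.2, "ax": 0, "ay": -0.171, "az": 0, "fingers": 0.6}, {"x": -0.9, "y": 0.2, "z": 9.5, "ax": 0, "ay": -0.2, "az": 0, "fingers": 0.6}, {"x": -0.9, "y": 0.2, "z": 10.5, "ax": 0, "ay": -0.227, "az": 0, "fingers": 0.6}, {"x": -0.9, "y": 0.2, "z": 10.5, "ax": 0, "ay": -0.227, "az": 0, "fingers": 0.6}, {"x": -0.9, "y": 0.2, "z": 10.5, "ax": 0, "ay": -0.227, "az": 0, "fingers": 0.6}, {"x": -0.9, "y": 0.2, "z": 10.5, "ax": 0, "ay": -0.227, "az": 0, "fingers": 0.6}])

```text
time: 8.95
tool_pos: [0.5288, -0.2184, 0.0366]
tool_rot: [1.0, -0.028, 0.001, -0.001]
contact_force: [1.0, -0.1, -0.4]
gripper_width: 0.0552
grip_force: 47.6
```

```bash
python3 -c "
from h import *
show((0,-.043,.007),(0,-.043,.004))
a=read_camera('scene');b=read_camera('wrist')
cv2.imwrite('pics/l1.png',np.hstack([cv2.resize(np.array(a['pixels'])[110:220,240:360],(400,367)),cv2.resize(np.array(b['pixels']),(400,367))]))"
```

```text
8.95 [ 0.5288 -0.2184  0.0366] [ 0.4   0.46 -0.08  1.75  0.04  0.93 -1.32] [ 1.  -0.1 -0.4] 0.05515238556671111 47.6019817404449
[ 0.5305 -0.2183  0.037 ] [ 1.7 -0.3 -0.4] [-0.0016 -0.0012 -0.0011]
[ 0.5305 -0.2183  0.034 ] [ 1.7 -0.3  2.6] [-0.0016 -0.0012 -0.0011]
```

View pics/l1.png

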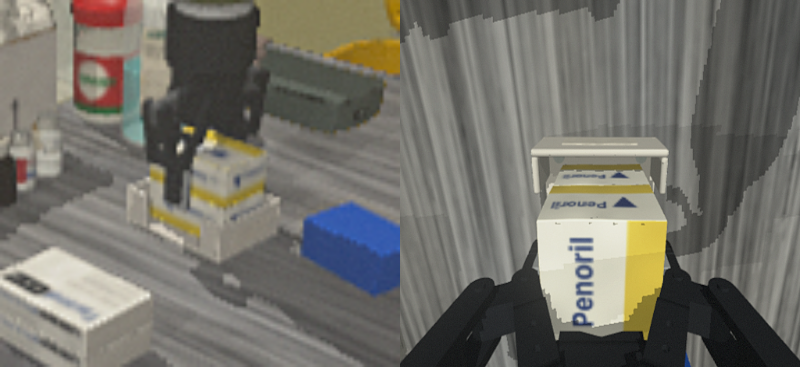

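The pile is level inside the box, centred between the side posts at (600,170) in the wrist half. I'll lower gently until it touches the floor.

step_arm(deltas=[{"x": 1.5, "y": 0, "z": 0.5, "ax": 0, "ay": -0.001, "az": 0, "fingers": 0.6}, {"x": 1.5, "y": 0, "z": 1, "ax": 0, "ay": -0.001, "az": 0, "fingers": 0.6}, {"x": 1.5, "y": 0, "z": 1.5, "ax": 0, "ay": -0.001, "az": 0, "fingers": 0.6}, {"x": 1.5, "y": 0, "z": 2, "ax": 0, "ay": -0.001, "az": 0, "fingers": 0.6}, {"x": 1.5, "y": 0, "z": 2.5, "ax": 0, "ay": -0.001, "az": 0, "fingers": 0.6}, {"x": 1.5, "y": 0, "z": 2.5, "ax": 0, "ay": -0.001, "az": 0, "fingers": 0.6}, {"x": 1.5, "y": 0, "z": 2.5, "ax": 0, "ay": -0.001, "az": 0, "fingers": 0.6}])

```text
time: 9.63
tool_pos: [0.5304, -0.2184, 0.0342]
tool_rot: [1.0, -0.028, -0.0, -0.001]
contact_force: [-2.8, 0.7, 3.3]
gripper_width: 0.0554
grip_force: 48.5
```

step_arm(deltas=[{"x": 0, "y": 0, "z": 0.4, "ax": 0, "ay": 0, "az": 0, "fingers": 0.6}, {"x": 0, "y": 0, "z": 0.4, "ax": 0, "ay": 0, "az": 0, "fingers": 0.6}, {"x": 0, "y": 0, "z": 0.4, "ax": 0, "ay": 0, "az": 0, "fingers": 0.6}])

```text
time: 9.88
tool_pos: [0.5304, -0.2185, 0.0342]
tool_rot: [1.0, -0.028, -0.0, -0.001]
contact_force: [-3.7, 2.2, 6.9]
gripper_width: 0.0557
grip_force: 48.9
```

It's on the floor: the force rises with no further descent. Now release and retreat straight up.

step_arm(deltas=[{"x": 0, "y": 0, "z": -0.3, "ax": 0, "ay": 0, "az": 0, "fingers": 0.36}, {"x": 0, "y": 0, "z": -0.3, "ax": 0, "ay": 0, "az": 0, "fingers": 0.32}, {"x": 0, "y": 0, "z": -0.3, "ax": 0, "ay": 0, "az": 0, "fingers": 0.28}, {"x": 0, "y": 0, "z": -0.3, "ax": 0, "ay": 0, "az": 0, "fingers": 0.22}, {"x": 0, "y": 0, "z": -0.3, "ax": 0, "ay": 0, "az": 0, "fingers": 0.15}, {"x": 0, "y": 0, "z": -0.3, "ax": 0, "ay": 0, "az": 0, "fingers": 0.08}, {"x": 0, "y": 0, "z": -0.3, "ax": 0, "ay": 0, "az": 0, "fingers": 0.03}, {"x": 0, "y": 0, "z": -0.3, "ax": 0, "ay": 0, "az": 0, "fingers": 0}, {"x": 0, "y": 0, "z": -0.3, "ax": 0, "ay": 0, "az": 0, "fingers": 0}, {"x": 0, "y": 0, "z": -0.3, "ax": 0, "ay": 0, "az": 0, "fingers": 0}], force=20)

```text
time: 10.72
tool_pos: [0.5304, -0.2185, 0.0339]
tool_rot: [1.0, -0.028, -0.0, -0.001]
contact_force: [0.9, 0.3, -0.3]
gripper_width: 0.0857
grip_force: 0.0
```

step_arm(deltas=[{"x": 0, "y": 0, "z": -5, "ax": 0, "ay": 0, "az": 0, "fingers": 0}, {"x": 0, "y": 0, "z": -15, "ax": 0, "ay": 0, "az": 0, "fingers": 0}, {"x": 0, "y": 0, "z": -30, "ax": 0, "ay": 0, "az": 0, "fingers": 0}, {"x": 0, "y": 0, "z": -50, "ax": 0, "ay": 0, "az": 0, "fingers": 0}, {"x": 0, "y": 0, "z": -75, "ax": 0, "ay": 0, "az": 0, "fingers": 0}, {"x": 0, "y": 0, "z": -100, "ax": 0, "ay": 0, "az": 0, "fingers": 0}, {"x": 0, "y": 0, "z": -130, "ax": 0, "ay": 0, "az": 0, "fingers": 0}, {"x": 0, "y": 0, "z": -155, "ax": 0, "ay": 0, "az": 0, "fingers": 0}, {"x": 0, "y": 0, "z": -165, "ax": 0, "ay": 0, "az": 0, "fingers": 0}, {"x": 0, "y": 0, "z": -165, "ax": 0, "ay": 0, "az": 0, "fingers": 0}])

```text
time: 11.55
tool_pos: [0.5322, -0.2192, 0.203]
tool_rot: [1.0, -0.028, 0.003, 0.0]
contact_force: [0.6, -0.2, -0.8]
gripper_width: 0.0854
grip_force: 0.0
```

```bash
python3 -c "
from h import *
show()
a=read_camera('scene');b=read_camera('wrist')
cv2.imwrite('pics/f1.png',np.hstack([cv2.resize(np.array(a['pixels'])[110:220,220:340],(400,367)),cv2.resize(np.array(b['pixels']),(400,367))]))"
```

```text
11.55 [ 0.5322 -0.2192  0.203 ] [ 0.4   0.3  -0.08  1.57  0.02  1.27 -1.31] [ 0.6 -0.2 -0.8] 0.0854065743027627 0.0
```

View pics/f1.png

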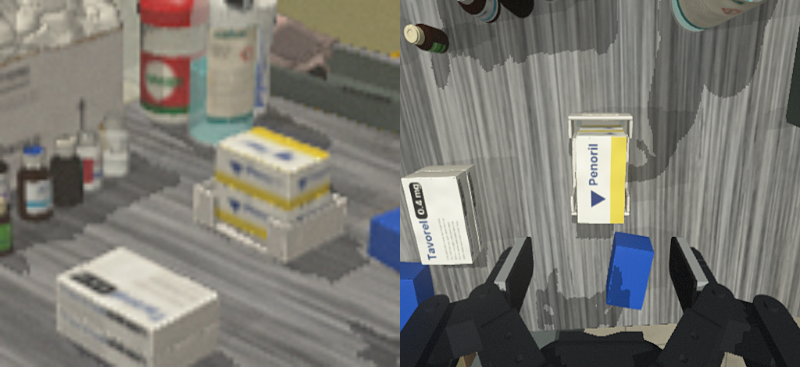

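The pile sits level in the box with its cartons squarely stacked, at (270,185) in the scene half and (600,180) in the wrist half. The wide pile is untouched and the gripper is clear, so I'll hand in.

```bash
python3 -c "
from cell import *
print(hand_in())"
```

```text
the job is handed in; nothing more can be done
None
```

The two small cartons went into the white box tilted about 26°, robot-side end first, were swung level onto its floor and only then released; they lie squarely stacked, the wide pile was left alone, and the job was handed in at about 11.6 s.

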